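Let out a potter's gauge by one hole and swing its pointer over the pot

ROBOT

A 6-joint arm with a two-finger parallel gripper is mounted at the origin on the work surface. World frame = base frame: x ahead of the robot, y to its left, z up, the work surface at z = 0. Lengths are in mm, angles in rad, forces in N, time in s.
With the tool pointing down it reaches from about 350 to 875 mm from the base axis. Payload 4.2 kg.
Tool frame: the origin (TCP) lies at the very end of the fingers, on their centre line; the grasp point (between the pads) lies 19 mm behind it; z points along the fingers, y is the line along which they close (so a half turn about z gives the same grasp; the last joint's range is limited). The gripper opens to 85 mm and grips with 20 to 120 N. Pads are 22 mm wide; open, the fingers measure 114 mm over their backs; the gripper's body (76 mm by 85 mm) begins 54 mm behind the grasp point. The pads swing forward as they close: fully open they stand 13 mm farther back than shut.
Start: joints at [1.591, 0.385, 0.008, 0, -1.194, -0.259], TCP at [147.804, 607.25, 207.912] pointing down, gripper open.
Joint ranges: [-3.14, 3.14], [-1.21, 2.06], [-1.07, 1.41], [-3.16, 2.05], [-2.99, -0.16], [-3.1, 3.1]. Speed limits (rad/s): [2.79, 2.79, 3.14, 3.14, 3.14, 3.14].

INTERFACE

Orientations are given as a unit quaternion [x, y, z, w].
In Python, from bench import arm gives the robot as it stands.
- The arm moves only by the tool servo_tool, never from a script. Its argument "rows" is a list that holds one entry, the list of rows, each a list of 7 numbers: the finger opening in mm, from 0 to 85.4, then the shift along the tool's x, y, z in mm, then the turn, a rotation vector about the tool's x, y, z in rad. A call has 1 to 10 rows; each row is the pose to reach, as a shift and turn from the pose commanded when the call began, along the tool's axes at that moment; what a row does not reach only later rows make up. A row lasts 1/8 s, in which the tool goes at most 62.5 mm and 10.7 degrees, less where a joint would pass 70% of its speed; a pose out of reach is approached as far as the arm can. A call with a gripper value outside its range is refused whole. The fingers move at their own pace and stop on an object; the grip force is fixed at half the most. Time passes only in rows, so rows that repeat a pose let the fingers close. It gives the time, the measured TCP pose, the force, the opening and the grip force at its end, in the units of the state.
- arm.read_state(): the state, without advancing time (a new reading comes with each control period).
- arm.get_image(name): name is "scene" or "top" or "wrist"; returns the picture (384x512x3 uint8, red, green, blue); there is no depth.
- arm.camera_params(name): a dict with "intrinsics" (3x3 intrinsics, pixels), "R" (3x3) and "t" (3): a world point X has camera coordinates R X + t. Camera axes: x right, y down, z forward; pixel columns grow to the right and rows downward; lengths in mm; the calibration is good to about 2 mm. A picture is of the moment at which its call begins: read the wrist's pose just before it. camera_params takes no time and is no camera call; for the wrist camera it gives the pose at the moment of the call.
- arm.job_done(): hands the job in; it is judged then, once.
The state is a dict: "clock": time; "joints": joint angles; "joint_vel": joint speeds; "joint_efforts": joint torques, N m; "position": TCP position; "ee_rot": TCP orientation; "contact_force": force on the tool from outside, world axes, zero at the start; "wrist_torque": the same for the moment, N m; "gripper_width": finger opening in mm; "grasp_force": force on a finger pad.
Only numpy, scipy, OpenCV 4.12 (cv2) and the standard library are available. Lean on these libraries where they do the work, as an engineer would, in place of code of your own. Each camera call takes 0.05 s, during which the arm holds its last target. There are 200 camera calls.

TASK

Set the potter's gauge for the pot on the turntable: pinch in the spring button and let the gauge's sliding outer tube out by one hole, feeling for the place where the button pops right out through the next hole, without ever straining the tube against the button. Then swing the upright pointer down flat, so that it reaches out over the pot's rim. Leave the pot and everything else standing about undisturbed, and let go.

Things in the scene. Friction and masses are not known exactly. Their poses are not given: they have to be found in the camera images.
- stand: fixed gauge stand: steel base plate 150 x 110 x 20 mm, grey post, and a level square steel inner tube 19 mm wide running from the post along the stand's +y to 195 mm, its axis 105 mm above the table. Origin: middle of the base plate's underside, on the table, under the tube axis. z up; the button sticks out to the stand's +x.
- button: brass spring button, a round pin 14 mm across with a half-round end, in the inner tube at stand y 170 mm, z 105 mm, pointing to stand +x. Origin: its tip; axes as the stand's. Out: tip 20 mm from the tube axis, 5 mm proud of the outer tube. Presses in up to 11 mm, spring 2 to 7 N. Pressed flush (5 mm), it rides under the hole's edge when the tube is pushed with 10 to 20 N; if less, it locks the tube.
- sleeve: square aluminium outer tube, 30 x 30 mm, wall 2.5 mm, sliding on the inner tube along the stand's y (+y is out, away from the post) with about 5 N friction, 105 mm at most. Origin: on the tube axis at the middle of its first hole, where the button sits at the start (1.5 mm play); axes as the stand's. Pinched across its sides at the button, the button goes in flush and the tube is held at once.
- tube_back (a point): end of the outer tube nearest the post, on its axis, 125 mm behind the first hole. Between the two, on the button's side, a thin steel index plate is screwed on, not set exactly: its first hole (the tube's second) is 38 to 58 mm behind the first (feel for it), its other, the third, 38 mm behind the second. Holes are 17 mm square.
- hinge (a point): the pointer's hinge, its axis along the stand's x, on a black end block (34 x 34 mm, 64 to 86 mm ahead of the first hole) with two cheeks up to 34 mm above the tube axis. The hinge is 75 mm ahead of the first hole along +y and 26 mm above the tube axis (131 mm above the table); it moves with the outer tube.
- pointer (a joint): angle of the pointer about its hinge: 0 to 0.25 at the start (upright), 1.57 when it lies flat and points outwards along the stand's +y, where it stops. The hinge is stiff: the pointer stays where it is left and takes about 1 N at its far end to turn.
- pointer_tip (a point): far end of the pointer, on its middle line, 90 mm from the hinge. The pointer is a flat steel strip 16 mm wide (along the stand's x) and 6 mm thick, with a wooden nib at its end that stands 17 mm out on the outer (later the lower) side.
- wheel: heavy fixed turntable, grey disc 170 mm across, top 40 mm above the table. Origin: middle of its underside.
- pot: raw clay bowl-shaped pot, 92 mm across and 50 mm tall, standing loose on the turntable, rim 90 mm above the table. Origin: middle of its underside.
- lidded_jar: ochre round jar with lid, 76 mm across, 84 mm tall. Origin: middle of its underside.
- egg_box: terracotta egg-shaped box, 82 mm across, 104 mm tall. Origin: middle of its underside.
- ink_bottle: black bottle, 52 mm across, 75 mm tall. Origin: middle of its underside.
- slip_bowl: red plastic bowl, 90 mm across, 50 mm tall. Origin: middle of its underside.
- clay_cup: tan clay cup, 68 mm across, 60 mm tall. Origin: middle of its underside.
- brush: wooden brush lying on the table. Origin: middle of its underside.
- wood_rib: flat wooden rib 50 x 100 x 12 mm lying on the table. Origin: middle of its underside.
Things that resemble listed ones, but are neither listed nor needed, are in the scene too. What is shaped like the pot but black or purple is not meant.

How it is judged (in metres and radians):
On the way, in this order (a step that is already met when the one before it is completed fails the run):
1. the button is pressed in flush (x of button in the frame of stand below 0.0162 m).
2. the outer tube is one hole farther out and the button has popped out through the second hole (x of button in the frame of stand above 0.0175 m and y of sleeve in the frame of stand between 0.204 and 0.233 m), for 0.2 s.
3. after that, the pointer is swung down flat (value of joint pointer above 1.47 rad), for 0.2 s.
At the end, for the whole second after the job is handed in: The outer tube stands 34 to 63 mm farther out than the button (in its second hole), the button's tip has popped out to within 2.5 mm of fully out, the pointer lies flat (above 1.47 rad), all at rest (all of step 2 and value of joint pointer above 1.47 rad and linear speed of sleeve below 0.005 m/s and linear speed of pot below 0.01 m/s); the robot touches nothing.
It fails at once if the outer tube is strained against the button (over 25 N between them) (contact force between sleeve and button above 25 N).
It fails at once if the outer tube is pushed past the second hole (y of sleeve in the frame of stand above 0.236 m).
It fails at once if the pot is shifted by more than 15 mm (distance of pot from where it was at the start of the episode above 0.015 m).
It fails at once if another bystander is shifted by more than 30 mm (distance of any of lidded_jar, egg_box, ink_bottle, slip_bowl, clay_cup, brush, wood_rib from where it was at the start of the episode above 0.03 m).
It also fails if it takes over 54 s, if anything falls off the work surface, if the arm or the gripper's body presses on something with over 40 N, if the wrist force passes 120 N, or if a joint passes its speed limit or range.

## Working session

There is one attempt and no reset: what is moved stays moved. The work goes in short steps, Python scripts to look and compute and a tool call to move; the robot and the scene stay as the last step left them, time stands still between calls to the robot, and variables do not carry over. Pictures are saved under pics/ and viewed, at most 10 in all, crops included, and the job is handed in when it is done.

Besides the shell and the picture viewer there is one more tool, called after "Call:" by a JSON object that holds its "api" and its "payload". servo_tool: Moves the arm, as the interface text tells. Its arguments: {"type":"object","properties":{"rows":{"type":"array"}},"required":["rows"]}

```bash
mkdir -p pics && python3 - <<'E'
from bench import arm
import cv2,numpy as np
for n in ["scene","top"]:
    im=arm.get_image(n); cv2.imwrite(f"pics/{n}0.png",cv2.resize(im[:,:,::-1],(800,600),interpolation=cv2.INTER_CUBIC))
    np.save(f"{n}0.npy",im)
    p=arm.camera_params(n); print(n,p)
print(arm.read_state())
E
```

```text
scene {'intrinsics': array([[406.69413367,   0.        , 259.23216984],
       [  0.        , 406.69413367, 185.87624562],
       [  0.        ,   0.        ,   1.        ]]), 'R': array([[-0.84451041,  0.53551291,  0.00530017],
       [ 0.36176268,  0.57774576, -0.73166768],
       [-0.39487964, -0.61598357, -0.68164089]]), 't': array([ 486.95758812,  -97.10576564, 1445.19539946])}
top {'intrinsics': array([[419.91617044,   0.        , 253.98746574],
       [  0.        , 419.91617044, 195.82629549],
       [  0.        ,   0.        ,   1.        ]]), 'R': array([[-0.0125336 , -0.99972138, -0.02000194],
       [-0.98508187,  0.01577858, -0.17136147],
       [ 0.17162932,  0.01755577, -0.98500516]]), 't': array([   8.24537912,  576.86864846, 1041.70917133])}
{'clock': 0.1, 'joints': array([ 1.59060295e+00,  3.85492070e-01,  6.74177903e-03, -4.06758397e-04,
       -1.19405271e+00, -2.58582912e-01]), 'joint_vel': array([ 0.00097137, -0.00119696,  0.00439785,  0.0035382 ,  0.00102799,
       -0.00077297]), 'joint_efforts': array([-5.55438601e-04, -3.93317091e+01,  1.88930064e+01,  4.19785559e+00,
       -2.57750966e-03,  5.84508825e-06]), 'position': array([147.69176041, 606.69262871, 206.91964581]), 'ee_rot': array([ 9.92872242e-01, -1.19179146e-01, -4.80036714e-05,  1.01985976e-03]), 'contact_force': array([-0.08441492,  0.09400453, -0.5688942 ]), 'wrist_torque': array([ 0.03336976, -0.01852259, -0.02909758]), 'grasp_force': 0.0, 'gripper_width': 85.55889439196405}
```

View pics/scene0.png

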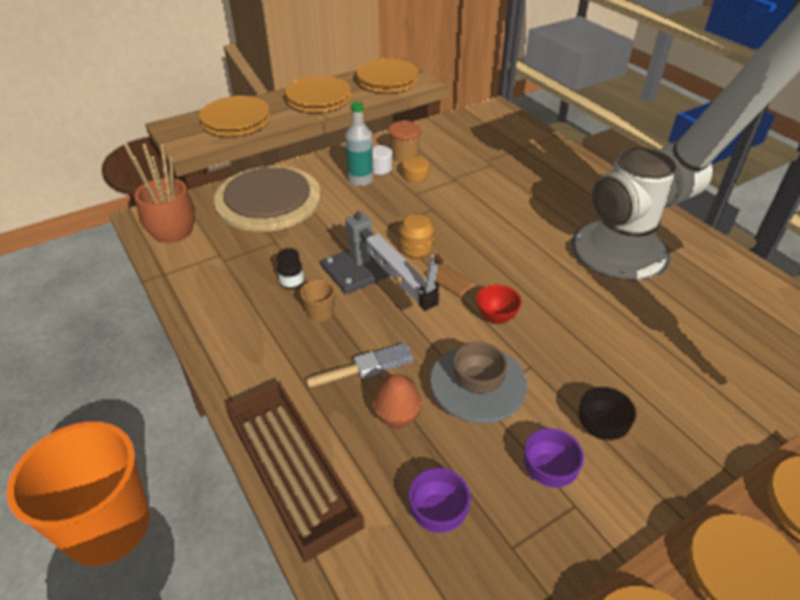

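View pics/top0.png

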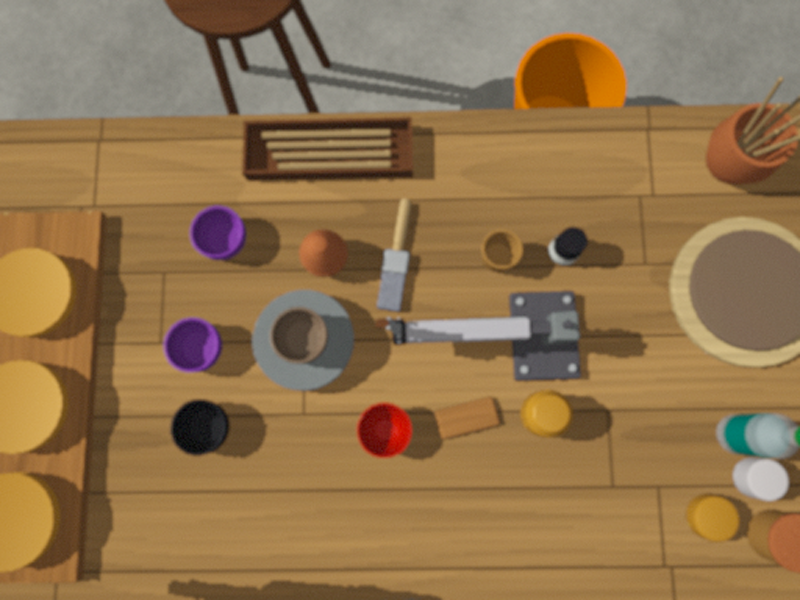

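```bash
python3 - <<'E'
import cv2,numpy as np
t=np.load("top0.npy")[180:250,240:375,::-1]; s=np.load("scene0.npy")[130:200,200:290,::-1]
a=cv2.resize(t,None,fx=5,fy=5,interpolation=cv2.INTER_CUBIC)
cv2.imwrite("pics/ct.png",a)
cv2.imwrite("pics/cs.png",cv2.resize(s,None,fx=8,fy=8,interpolation=cv2.INTER_CUBIC))
E
```

```text
(no output)
```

View pics/ct.png

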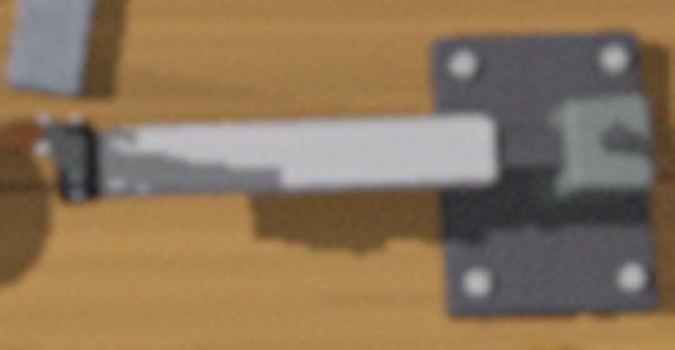

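View pics/cs.png

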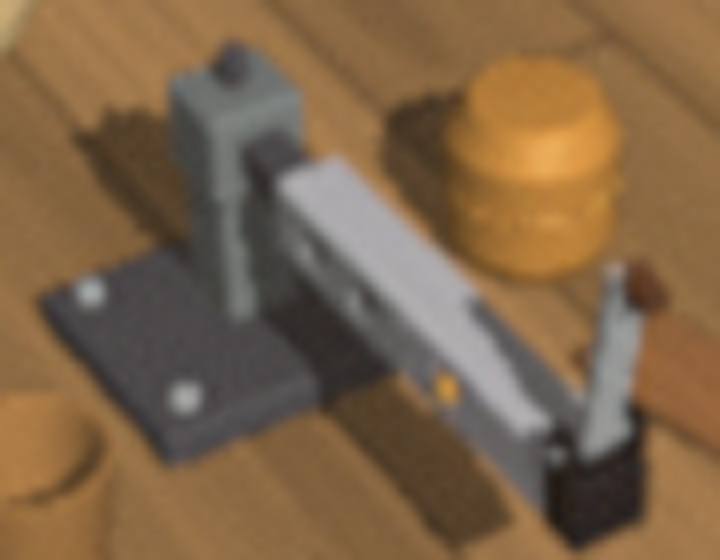

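```bash
cat > h.py <<'E'
from bench import arm
import numpy as np
P={n:arm.camera_params(n) for n in("scene","top")}
def ray(n,u,v):
    p=P[n];R=p["R"];c=-R.T@p["t"];d=R.T@np.linalg.inv(p["intrinsics"])@[u,v,1];return c,d
def pl(n,u,v,z):
    c,d=ray(n,u,v);return c+d*(z-c[2])/d[2]
E
python3 - <<'E'
from h import *
np.set_printoptions(precision=1,suppress=True)
T=lambda u,v,z:pl("top",240+u/5,180+v/5,z)
S=lambda u,v,z:pl("scene",200+u/8,130+v/8,z)
print("cam",ray("top",0,0)[0])
print("plate",[T(*c,20) for c in[(432,40),(635,33),(655,313),(448,317)]], np.mean([T(*c,20) for c in[(432,40),(635,33),(655,313),(448,317)]],0))
print("sleeve top edges",[T(*c,120) for c in[(110,127),(495,115),(105,195),(495,183)]])
print("button",S(446,388,105)); print("holes",S(362,300,105),S(303,250,105))
print("sleeve back top corners scene",S(335,157,120),S(283,190,120),"front",S(548,432,120))
print("tip pointer scene",S(617,268,215),S(617,268,221))
print("jar",pl("top",547/1.5625,413/1.5625,84),"rib",pl("top",467/1.5625,417/1.5625,12),"pot",pl("top",298/1.5625,335/1.5625,90))
E
```

```text
cam [ 389.6  -19.1 1125.1]
plate [array([ 600.3, -193.2,   20. ]), array([ 602.3, -301.2,   20. ]), array([ 453.5, -302.9,   20. ]), array([ 452.9, -195.3,   20. ])] [ 527.2 -248.2   20. ]
sleeve top edges [array([540.9, -20.3, 120. ]), array([ 543.9, -206.2,  120. ]), array([507.8, -17.4, 120. ]), array([ 510.9, -204.6,  120. ])]
button [541.4 -75.8 105. ]
holes [ 541.9 -135.5  105. ] [ 546.  -173.4  105. ]
sleeve back top corners scene [ 515.1 -200.5  120. ] [ 542.9 -193.3  120. ] front [531.8 -22.2 120. ]
tip pointer scene [526.1   7.5 215. ] [530.3  13.3 221. ]
jar [ 397.8 -232.6   84. ] rib [ 393.5 -114.1   12. ] pot [525.5 157.5  90. ]
```

Call:
{"api": "servo_tool", "payload": {"rows": [[[85,30,30,-60,0,0,0],[85,70,75,-92,0,0,0.18],[85,110,120,-92,0,0,0.36],[85,150,160,-92,0,0,0.54],[85,190,205,-92,0,0,0.72],[85,230,250,-92,0,0,0.9],[85,270,295,-92,0,0,1.08],[85,310,338,-92,0,0,1.2],[85,350,382,-92,0,0,1.3],[85,390,425,-92,0,0,1.315]]]}}

```text
clock: 1.35
position: [426.5, 100.2, 299.9]
ee_rot: [0.713, -0.701, -0.0, -0.0]
contact_force: [1.4, 1.1, -0.2]
gripper_width: 84.8
grasp_force: 0.0
```

```bash
cat >> h.py <<'E'
from scipy.spatial.transform import Rotation as Ro
Y=0.0166
def go(tgt,yaw=-1.5708+Y):
    """print shift/turn in tool axes to world target, tool down, tool x at yaw"""
    s=arm.read_state();R=Ro.from_quat(s["ee_rot"])
    G=Ro.from_euler("z",yaw)*Ro.from_euler("x",np.pi)
    print(round(s["clock"],2),s["position"].round(1),"F",s["contact_force"].round(1),"w",round(s["gripper_width"],1),"g",round(s["grasp_force"],1),"q",s["joints"].round(2))
    print("shift",R.inv().apply(np.array(tgt)-s["position"]).round(1),"turn",(R.inv()*G).as_rotvec().round(4))
E
python3 -c "
from h import *
go([524.5,-77,300])"
```

```text
1.35 [426.5 100.2 299.9] F [ 1.4  1.1 -0.2] w 84.8 g 0.0 q [ 0.6  -0.   -0.25 -0.   -1.32 -0.59]
shift [178.8 -95.1  -0.2] turn [-0.0001  0.0003 -0.0002]
```

Call:
{"api": "servo_tool", "payload": {"rows": [[[85,50,-27,0,0,0,0],[85,95,-51,0,0,0,0],[85,140,-75,0,0,0,0],[85,179,-95,0,0,0,0],[85,179,-95,50,0,0,0],[85,179,-95,70,0,0,0],[85,179,-95,70,0,0,0],[85,179,-95,70,0,0,0]]]}}

```text
clock: 2.35
position: [525.0, -75.3, 231.0]
ee_rot: [0.713, -0.701, 0.001, -0.001]
contact_force: [0.1, -0.1, 1.1]
gripper_width: 85.1
grasp_force: 0.0
```

```bash
python3 -c "
from h import *
import cv2
go([524.5,-77,84])
P['w']=arm.camera_params('wrist');im=arm.get_image('wrist');np.save('w.npy',im)
import pickle;pickle.dump(P['w'],open('w.pkl','wb'))
cv2.imwrite('pics/w.png',im[:,:,::-1])
p=P['w']
for X in [(544.4,-78,105),(524.5,-78,120),(509.5,-78,120),(539.5,-78,120)]:
  q=p['intrinsics']@(p['R']@np.array(X)+p['t']);print(X,(q[:2]/q[2]).round(0))
"
```

```text
2.35 [525.  -75.3 231. ] F [ 0.1 -0.1  1.1] w 85.1 g 0.0 q [ 0.16  0.21 -0.19  0.   -1.18 -0.15]
shift [  1.7   0.8 147. ] turn [-0.0018 -0.0003  0.0008]
(544.4, -78, 105) [238. 169.]
(524.5, -78, 120) [257. 173.]
(509.5, -78, 120) [272. 174.]
(539.5, -78, 120) [242. 173.]
```

View pics/w.png

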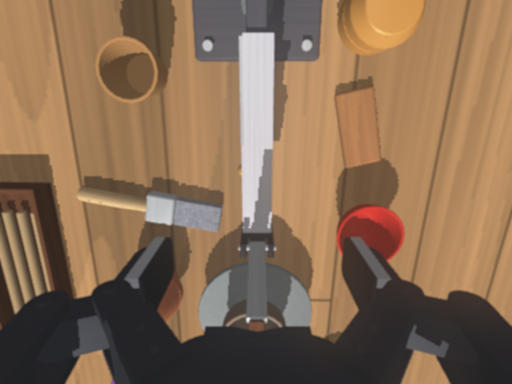

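```bash
python3 -c "
import pickle,numpy as np
p=pickle.load(open('w.pkl','rb'));print(-p['R'].T@p['t'])"
```

```text
[ 525.05393811 -148.72380234  397.17214796]
```

Call:
{"api": "servo_tool", "payload": {"rows": [[[85,1.5,0.5,30,0,0,0],[85,2,0.5,60,0,0,0],[85,2,0.5,80,0,0,0],[85,2,0.5,80,0,0,0]]]}}

```text
clock: 2.9
position: [523.5, -77.1, 149.7]
ee_rot: [0.713, -0.701, -0.0, 0.001]
contact_force: [-0.0, 0.3, -0.3]
gripper_width: 84.8
grasp_force: 0.0
```

Call:
{"api": "servo_tool", "payload": {"rows": [[[85,0,-1,20,0,0,0],[85,0,-1,40,0,0,0],[85,0,-1,55,0,0,0],[85,0,-1,65,0,0,0],[85,0,-1,66,0,0,0],[60,0,-1,66,0,0,0],[45,0,-1,66,0,0,0],[45,0,-1,66,0,0,0]]]}}

```text
clock: 3.9
position: [525.0, -77.3, 84.3]
ee_rot: [0.713, -0.701, 0.0, -0.0]
contact_force: [0.5, -0.1, -0.4]
gripper_width: 45.1
grasp_force: 0.0
```

Call:
{"api": "servo_tool", "payload": {"rows": [[[36,0,0,0,0,0,0],[33,0,0,0,0,0,0],[30,0,0,0,0,0,0],[28,0,0,0,0,0,0],[26,0,0,0,0,0,0],[26,0,0,0,0,0,0]]]}}

```text
clock: 4.65
position: [526.0, -77.1, 85.2]
ee_rot: [0.713, -0.701, 0.001, -0.001]
contact_force: [2.0, 1.6, 6.2]
gripper_width: 28.2
grasp_force: 59.4
```

Call:
{"api": "servo_tool", "payload": {"rows": [[[20,-0.5,0,0,0,0,0],[20,-1,0,0,0,0,0],[20,-1.5,0,0,0,0,0],[20,-2,0,0,0,0,0]]]}}

```text
clock: 5.15
position: [526.0, -76.8, 85.1]
ee_rot: [0.713, -0.701, 0.002, -0.0]
contact_force: [3.3, -8.1, 4.6]
gripper_width: 28.4
grasp_force: 59.3
```

Call:
{"api": "servo_tool", "payload": {"rows": [[[20,-0.5,0,0,0,0,0],[20,-1,0,0,0,0,0]]]}}

```text
clock: 5.4
position: [526.0, -75.9, 85.1]
ee_rot: [0.713, -0.701, 0.002, -0.0]
contact_force: [3.5, -9.0, 4.6]
gripper_width: 28.3
grasp_force: 59.5
```

Call:
{"api": "servo_tool", "payload": {"rows": [[[20,-0.5,0,0,0,0,0],[20,-1,0,0,0,0,0]]]}}

```text
clock: 5.65
position: [526.0, -75.2, 85.1]
ee_rot: [0.713, -0.701, 0.002, 0.0]
contact_force: [3.9, -8.5, 4.6]
gripper_width: 28.2
grasp_force: 59.4
```

Call:
{"api": "servo_tool", "payload": {"rows": [[[20,-0.5,0,0,0,0,0],[20,-1,0,0,0,0,0]]]}}

```text
clock: 5.9
position: [525.9, -74.6, 85.1]
ee_rot: [0.713, -0.701, 0.002, 0.0]
contact_force: [3.2, -9.8, 4.7]
gripper_width: 28.4
grasp_force: 59.5
```

Call:
{"api": "servo_tool", "payload": {"rows": [[[20,-0.5,0,0,0,0,0],[20,-1,0,0,0,0,0]]]}}

```text
clock: 6.15
position: [525.9, -73.9, 85.1]
ee_rot: [0.713, -0.701, 0.002, 0.001]
contact_force: [3.8, -11.0, 4.4]
gripper_width: 28.0
grasp_force: 58.9
```

Call:
{"api": "servo_tool", "payload": {"rows": [[[20,-0.5,0,0,0,0,0],[20,-1,0,0,0,0,0],[20,-1.5,0,0,0,0,0]]]}}

```text
clock: 6.52
position: [525.9, -73.4, 85.1]
ee_rot: [0.713, -0.701, 0.002, 0.001]
contact_force: [4.9, -16.4, 2.7]
gripper_width: 28.3
grasp_force: 58.9
```

Call:
{"api": "servo_tool", "payload": {"rows": [[[20,-0.5,0,0,0,0,0],[20,-1,0,0,0,0,0],[20,-1.5,0,0,0,0,0]]]}}

```text
clock: 6.9
position: [525.9, -73.0, 85.1]
ee_rot: [0.713, -0.701, 0.003, 0.002]
contact_force: [6.0, -21.8, 2.4]
gripper_width: 28.3
grasp_force: 59.0
```

Call:
{"api": "servo_tool", "payload": {"rows": [[[20,-0.5,0,0,0,0,0],[20,-1,0,0,0,0,0],[20,-1.5,0,0,0,0,0]]]}}

```text
clock: 7.28
position: [525.9, -72.7, 85.1]
ee_rot: [0.713, -0.701, 0.003, 0.002]
contact_force: [6.5, -27.0, 0.9]
gripper_width: 28.3
grasp_force: 59.1
```

Call:
{"api": "servo_tool", "payload": {"rows": [[[20,-0.5,0,0,0,0,0],[20,-0.5,0,0,0,0,0]]]}}

```text
clock: 7.52
position: [525.9, -72.6, 85.1]
ee_rot: [0.713, -0.701, 0.004, 0.003]
contact_force: [7.8, -28.3, 0.7]
gripper_width: 28.4
grasp_force: 59.2
```

Call:
{"api": "servo_tool", "payload": {"rows": [[[20,0,0,0,0,0,0],[20,0,0,0,0,0,0],[20,0,0,0,0,0,0],[20,0,0,0,0,0,0]]]}}

```text
clock: 8.02
position: [525.8, -72.5, 85.1]
ee_rot: [0.713, -0.701, 0.003, 0.003]
contact_force: [7.6, -27.6, 0.4]
gripper_width: 28.3
grasp_force: 59.1
```

```bash
python3 -c "
from h import *
import cv2
s=arm.read_state();print(s['wrist_torque'],s['contact_force'])
im=arm.get_image('wrist')[90:384,130:400,::-1];b=arm.get_image('scene')[140:200,215:295,::-1]
b=cv2.resize(b,None,fx=5,fy=5,interpolation=cv2.INTER_CUBIC)
a=cv2.resize(im,None,fx=1.35,fy=1.02)
cv2.imwrite('pics/g.png',np.hstack([cv2.resize(a,(365,300)),b]))
"
```

```text
[-7.67486212 -2.04432348  0.02419207] [  7.59658348 -27.61716442   0.35809615]
```

View pics/g.png

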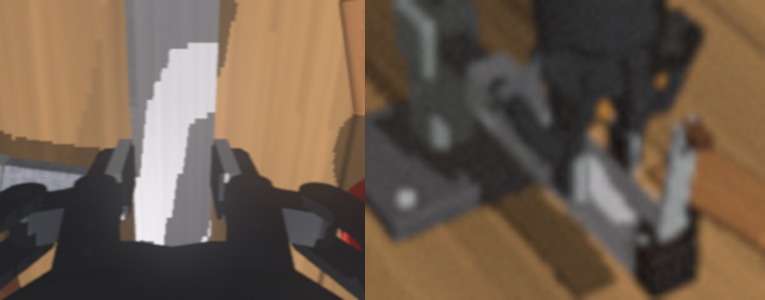

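Call:
{"api": "servo_tool", "payload": {"rows": [[[20,-0.3,0,0,0,0,0],[20,-0.3,0,0,0,0,0],[20,-0.3,0,0,0,0,0]]]}}

```text
clock: 8.5
position: [525.8, -72.5, 85.1]
ee_rot: [0.713, -0.701, 0.004, 0.003]
contact_force: [7.4, -27.8, 0.9]
gripper_width: 28.2
grasp_force: 59.1
```

Call:
{"api": "servo_tool", "payload": {"rows": [[[20,-0.3,0,0,0,0,0],[20,-0.3,0,0,0,0,0],[20,-0.3,0,0,0,0,0],[20,-0.3,0,0,0,0,0]]]}}

```text
clock: 9.0
position: [525.9, -72.4, 85.1]
ee_rot: [0.713, -0.701, 0.004, 0.003]
contact_force: [7.6, -28.9, 0.7]
gripper_width: 27.9
grasp_force: 59.1
```

Call:
{"api": "servo_tool", "payload": {"rows": [[[20,3,-0.5,0,0,0,0],[20,6,-1,0,0,0,0],[20,7,-1,0,0,0,0],[38,7,-1,0,0,0,0],[38,7,-1,0,0,0,0],[38,5,-1,0,0,0,0],[38,5,-1,0,0,0,0]]]}}

```text
clock: 9.88
position: [525.4, -70.4, 83.6]
ee_rot: [0.713, -0.701, -0.0, 0.0]
contact_force: [-0.1, -0.3, -0.3]
gripper_width: 38.1
grasp_force: 0.0
```

```bash
python3 -c "
from h import *
go([526,-75.5,84.5])"
```

```text
9.88 [525.4 -70.4  83.6] F [-0.1 -0.3 -0.3] w 38.1 g 0.0 q [ 0.17  0.35 -0.39 -0.   -0.83 -0.16]
shift [ 5.1 -0.6 -0.9] turn [0.0009 0.     0.0008]
```

Call:
{"api": "servo_tool", "payload": {"rows": [[[38,5,-0.6,-1,0,0,0],[38,5,-0.6,-1,0,0,0],[33,5,-0.6,-1,0,0,0],[30,5,-0.6,-1,0,0,0],[26,5,-0.6,-1,0,0,0],[20,5,-0.6,-1,0,0,0],[20,5,-0.6,-1,0,0,0]]]}}

```text
clock: 10.75
position: [526.0, -75.8, 85.2]
ee_rot: [0.713, -0.701, -0.0, 0.0]
contact_force: [-2.6, -0.3, 4.9]
gripper_width: 27.9
grasp_force: 59.9
```

Call:
{"api": "servo_tool", "payload": {"rows": [[[20,0,0.6,-1.2,0,0,0],[20,-1,0.6,-1.2,0,0,0],[20,-2,0.6,-1.2,0,0,0]]]}}

```text
clock: 11.12
position: [525.9, -75.5, 85.4]
ee_rot: [0.713, -0.701, 0.001, 0.001]
contact_force: [2.4, -11.2, -6.2]
gripper_width: 27.9
grasp_force: 60.1
```

Call:
{"api": "servo_tool", "payload": {"rows": [[[20,-0.5,0,0,0,0,0],[20,-1,0,0,0,0,0],[20,-1.5,0,0,0,0,0]]]}}

```text
clock: 11.5
position: [525.9, -74.3, 85.3]
ee_rot: [0.713, -0.701, 0.001, 0.001]
contact_force: [3.2, -10.9, -6.0]
gripper_width: 28.3
grasp_force: 59.8
```

Call:
{"api": "servo_tool", "payload": {"rows": [[[20,-0.5,0,0,0,0,0],[20,-1,0,0,0,0,0],[20,-1.5,0,0,0,0,0]]]}}

```text
clock: 11.88
position: [525.8, -73.8, 85.3]
ee_rot: [0.713, -0.701, 0.001, 0.002]
contact_force: [4.3, -16.1, -5.9]
gripper_width: 28.6
grasp_force: 59.7
```

Call:
{"api": "servo_tool", "payload": {"rows": [[[20,0,0,0.6,0,0,0],[20,-0.5,0,0.6,0,0,0],[20,-1,0,0.6,0,0,0]]]}}

```text
clock: 12.25
position: [525.8, -73.6, 85.3]
ee_rot: [0.713, -0.701, 0.002, 0.002]
contact_force: [3.8, -19.5, -3.7]
gripper_width: 28.3
grasp_force: 60.0
```

Call:
{"api": "servo_tool", "payload": {"rows": [[[20,-0.5,0,0,0,0,0],[20,-1,0,0,0,0,0],[20,-1,0,0,0,0,0]]]}}

```text
clock: 12.62
position: [525.9, -71.9, 85.3]
ee_rot: [0.713, -0.701, 0.001, 0.002]
contact_force: [1.1, -10.4, -1.8]
gripper_width: 28.1
grasp_force: 60.3
```

Call:
{"api": "servo_tool", "payload": {"rows": [[[20,-2,0,0,0,0,0],[20,-4,0,0,0,0,0],[20,-7,0,0,0,0,0],[20,-10,0,0,0,0,0],[20,-13,0,0,0,0,0],[20,-16,0,0,0,0,0],[20,-19,0,0,0,0,0],[20,-22,0,0,0,0,0],[20,-24,0,0,0,0,0],[20,-25,0,0,0,0,0]]]}}

```text
clock: 13.88
position: [525.3, -45.2, 85.3]
ee_rot: [0.713, -0.701, 0.001, 0.001]
contact_force: [2.3, -7.8, -1.0]
gripper_width: 28.2
grasp_force: 60.3
```

Call:
{"api": "servo_tool", "payload": {"rows": [[[20,-0.5,0,0,0,0,0],[20,-1,0,0,0,0,0],[20,-1.5,0,0,0,0,0],[20,-2,0,0,0,0,0],[20,-2.5,0,0,0,0,0],[20,-3,0,0,0,0,0]]]}}

```text
clock: 14.62
position: [525.3, -42.3, 85.3]
ee_rot: [0.713, -0.701, 0.001, 0.001]
contact_force: [1.6, -7.4, -0.5]
gripper_width: 28.3
grasp_force: 60.4
```

Call:
{"api": "servo_tool", "payload": {"rows": [[[20,-0.5,0,0,0,0,0],[20,-1,0,0,0,0,0],[20,-1.5,0,0,0,0,0],[20,-2,0,0,0,0,0],[20,-2.5,0,0,0,0,0]]]}}

```text
clock: 15.25
position: [525.2, -39.8, 85.3]
ee_rot: [0.713, -0.701, 0.001, 0.001]
contact_force: [0.8, -8.3, -1.7]
gripper_width: 28.6
grasp_force: 60.3
```

Call:
{"api": "servo_tool", "payload": {"rows": [[[20,-0.5,0,0,0,0,0],[20,-1,0,0,0,0,0],[20,-1.5,0,0,0,0,0],[20,-2,0,0,0,0,0],[20,-2.5,0,0,0,0,0]]]}}

```text
clock: 15.88
position: [525.2, -37.3, 85.3]
ee_rot: [0.713, -0.701, 0.001, 0.001]
contact_force: [1.7, -7.9, -1.0]
gripper_width: 28.0
grasp_force: 60.3
```

Call:
{"api": "servo_tool", "payload": {"rows": [[[20,-0.5,0,0,0,0,0],[20,-1,0,0,0,0,0],[20,-1.5,0,0,0,0,0],[20,-2,0,0,0,0,0],[20,-2.5,0,0,0,0,0]]]}}

```text
clock: 16.5
position: [525.2, -34.8, 85.3]
ee_rot: [0.713, -0.701, 0.001, 0.001]
contact_force: [1.9, -7.2, -1.9]
gripper_width: 28.1
grasp_force: 60.4
```

Call:
{"api": "servo_tool", "payload": {"rows": [[[20,-0.5,0,0,0,0,0],[20,-1,0,0,0,0,0],[20,-1.5,0,0,0,0,0],[20,-2,0,0,0,0,0],[20,-2.5,0,0,0,0,0]]]}}

```text
clock: 17.12
position: [525.1, -32.3, 85.3]
ee_rot: [0.713, -0.701, 0.001, 0.001]
contact_force: [1.4, -8.3, -1.5]
gripper_width: 28.1
grasp_force: 60.3
```

Call:
{"api": "servo_tool", "payload": {"rows": [[[20,-0.5,0,0,0,0,0],[20,-1,0,0,0,0,0],[20,-1.5,0,0,0,0,0],[20,-2,0,0,0,0,0],[20,-2.5,0,0,0,0,0]]]}}

```text
clock: 17.75
position: [525.1, -29.7, 85.3]
ee_rot: [0.713, -0.701, 0.001, 0.001]
contact_force: [1.2, -5.9, -1.6]
gripper_width: 28.2
grasp_force: 60.4
```

Call:
{"api": "servo_tool", "payload": {"rows": [[[20,-0.5,0,0,0,0,0],[20,-1,0,0,0,0,0],[20,-1.5,0,0,0,0,0],[20,-2,0,0,0,0,0],[20,-2.5,0,0,0,0,0]]]}}

```text
clock: 18.38
position: [525.0, -26.6, 85.3]
ee_rot: [0.713, -0.701, 0.0, 0.001]
contact_force: [1.4, -3.8, -0.3]
gripper_width: 28.3
grasp_force: 60.4
```

Call:
{"api": "servo_tool", "payload": {"rows": [[[20,-0.5,0,0,0,0,0],[20,-1,0,0,0,0,0],[20,-1.5,0,0,0,0,0]]]}}

```text
clock: 18.75
position: [524.9, -23.8, 85.3]
ee_rot: [0.713, -0.701, -0.0, -0.0]
contact_force: [0.2, -1.9, -1.2]
gripper_width: 28.5
grasp_force: 60.3
```

Call:
{"api": "servo_tool", "payload": {"rows": [[[20,-0.5,0,0,0,0,0],[20,-1,0,0,0,0,0]]]}}

```text
clock: 19.0
position: [524.9, -23.1, 85.3]
ee_rot: [0.713, -0.701, 0.0, 0.0]
contact_force: [2.0, -2.9, -3.2]
gripper_width: 28.5
grasp_force: 60.1
```

Call:
{"api": "servo_tool", "payload": {"rows": [[[20,-0.5,0,0,0,0,0],[20,-1,0,0,0,0,0]]]}}

```text
clock: 19.25
position: [524.9, -22.6, 85.3]
ee_rot: [0.713, -0.701, 0.0, 0.0]
contact_force: [2.0, -5.5, -4.1]
gripper_width: 28.5
grasp_force: 60.0
```

Call:
{"api": "servo_tool", "payload": {"rows": [[[20,-0.5,0,0,0,0,0],[20,-1,0,0,0,0,0]]]}}

```text
clock: 19.5
position: [524.9, -21.7, 85.4]
ee_rot: [0.713, -0.701, 0.0, 0.0]
contact_force: [2.2, -3.3, -3.9]
gripper_width: 28.0
grasp_force: 60.0
```

```bash
python3 -c "
from h import *
import cv2
b=arm.get_image('scene')[135:205,210:300,::-1];w=arm.get_image('wrist')[0:240,160:340,::-1]
cv2.imwrite('pics/b.png',np.hstack([cv2.resize(b,(540,420),interpolation=cv2.INTER_CUBIC),cv2.resize(w,(250,420))]))
"
```

```text
(no output)
```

View pics/b.png

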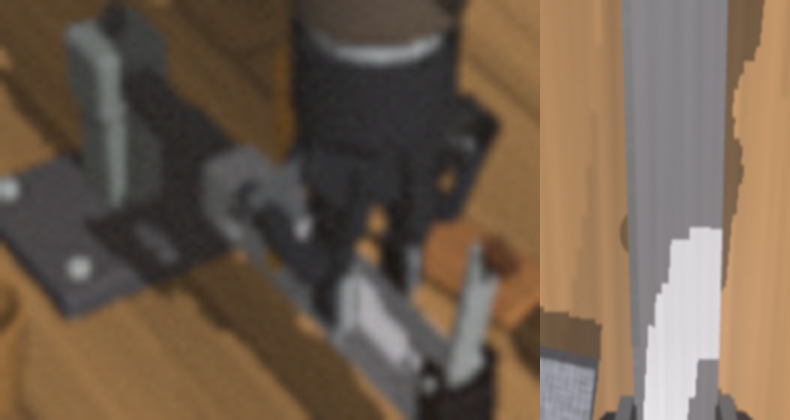

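Call:
{"api": "servo_tool", "payload": {"rows": [[[20,-0.5,0,0,0,0,0],[20,-1,0,0,0,0,0],[20,-1,0,0,0,0,0]]]}}

```text
clock: 19.98
position: [524.8, -20.6, 85.3]
ee_rot: [0.713, -0.701, 0.0, 0.0]
contact_force: [2.3, -4.6, -4.5]
gripper_width: 28.6
grasp_force: 60.0
```

Call:
{"api": "servo_tool", "payload": {"rows": [[[20,-0.5,0,0,0,0,0],[20,-1,0,0,0,0,0],[20,-1,0,0,0,0,0]]]}}

```text
clock: 20.35
position: [524.8, -19.7, 85.3]
ee_rot: [0.713, -0.701, 0.0, 0.0]
contact_force: [2.5, -4.9, -4.1]
gripper_width: 27.9
grasp_force: 60.0
```

Call:
{"api": "servo_tool", "payload": {"rows": [[[20,-0.5,0,0,0,0,0],[20,-1,0,0,0,0,0],[20,-1,0,0,0,0,0]]]}}

```text
clock: 20.72
position: [524.8, -19.3, 85.3]
ee_rot: [0.713, -0.701, 0.0, 0.001]
contact_force: [3.0, -7.5, -4.6]
gripper_width: 28.0
grasp_force: 59.9
```

Call:
{"api": "servo_tool", "payload": {"rows": [[[20,1.5,0,0,0,0,0],[20,3,0,0,0,0,0],[20,3,0,0,0,0,0],[45,3,0,0,0,0,0],[55,3,0,0,0,0,0],[60,3,0,0,0,0,0],[60,3,0,-25,0,0,0],[60,3,0,-60,0,0,0],[0,3,0,-110,0,0,0],[0,3,0,-111,0,0,0]]]}}

```text
clock: 21.98
position: [527.5, -21.1, 201.3]
ee_rot: [0.713, -0.701, 0.003, -0.004]
contact_force: [1.4, -0.6, -0.9]
gripper_width: 23.7
grasp_force: 0.0
```

```bash
python3 -c "
from h import *
import cv2
go([523.7,15,196])
p=arm.camera_params('wrist')
im=arm.get_image('wrist')
t=arm.get_image('top')[180:250,215:350];s=arm.get_image('scene')[130:215,200:300]
f=lambda a,w,h:cv2.resize(a[:,:,::-1],(w,h),interpolation=cv2.INTER_CUBIC)
for X in [(524+20,-77,105),(524+20-2.5,-77,105),(539,-77,120),(539,-60,120)]:
  q=p['intrinsics']@(p['R']@np.array(X)+p['t']);print(X,(q[:2]/q[2]).round(1))
cv2.imwrite('pics/c.png',np.hstack([f(s,400,340),f(im[60:384,160:340],200,340)]))
"
```

```text
21.98 [527.5 -21.1 201.3] F [ 1.4 -0.6 -0.9] w 23.7 g 0.0 q [ 0.27  0.22 -0.25  0.   -1.09 -0.25]
shift [-36.2   3.2   5.3] turn [-0.0099  0.0009  0.0008]
(544, -77, 105) [239.7 118.7]
(541.5, -77, 105) [242.5 118.8]
(539, -77, 120) [244.5 120.1]
(539, -60, 120) [244.4 140.5]
```

View pics/c.png

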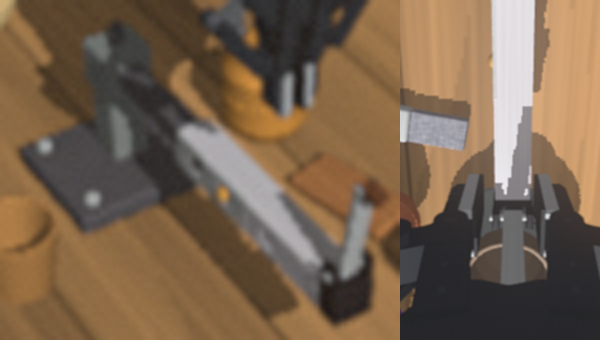

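Call:
{"api": "servo_tool", "payload": {"rows": [[[0,0,0,0,0,0,0],[0,-15,0.6,0,0,0,0],[0,-30,1.2,0,0,0,0],[0,-35,1.3,0,0,0,0],[0,-35,1.3,0,0,0,0]]]}}

```text
clock: 22.75
position: [522.9, 14.5, 196.5]
ee_rot: [0.714, -0.701, -0.0, 0.0]
contact_force: [-0.3, -0.3, -0.8]
gripper_width: 0.0
grasp_force: 0.0
```

```bash
python3 -c "
from h import *
go([523.7,59,194])"
```

```text
22.75 [522.9  14.5 196.5] F [-0.3 -0.3 -0.8] w 0.0 g 0.0 q [ 0.34  0.22 -0.26  0.   -1.09 -0.32]
shift [-44.5  -1.6   2.5] turn [ 0.0001 -0.0001  0.0017]
```

Call:
{"api": "servo_tool", "payload": {"rows": [[[0,-15,-0.5,0,0,0,0],[0,-30,-1,1,0,0,0],[0,-45,-1.5,2.5,0,0,0],[0,-54,-1.5,6,0,0,0],[0,-63,-1.5,10,0,0,0],[0,-71,-1.5,16,0,0,0],[0,-77.5,-1.5,23,0,0,0],[0,-83,-1.5,31,0,0,0],[0,-88,-1.5,39,0,0,0],[0,-88,-1.5,39,0,0,0]]]}}

```text
clock: 24.0
position: [522.3, 101.9, 156.4]
ee_rot: [0.713, -0.701, -0.001, 0.001]
contact_force: [-0.0, 0.7, 0.1]
gripper_width: -0.3
grasp_force: 0.0
```

Call:
{"api": "servo_tool", "payload": {"rows": [[[0,-2,0,8,0,0,0],[0,-4,0,15,0,0,0],[0,-5,0,19,0,0,0],[0,-5,0,22,0,0,0],[0,-5,0,22,0,0,0]]]}}

```text
clock: 24.62
position: [522.6, 106.7, 135.2]
ee_rot: [0.713, -0.701, -0.0, 0.0]
contact_force: [0.6, 0.4, -0.6]
gripper_width: 0.1
grasp_force: 0.0
```

Call:
{"api": "servo_tool", "payload": {"rows": [[[0,0,0,1,0,0,0],[0,0,0,2,0,0,0],[0,0,0,2,0,0,0]]]}}

```text
clock: 25.0
position: [522.9, 106.8, 133.6]
ee_rot: [0.713, -0.701, 0.0, -0.0]
contact_force: [-0.1, -0.7, -0.0]
gripper_width: 0.1
grasp_force: 0.1
```

```bash
python3 -c "
from h import *
import cv2
go([523.7,59,194])
s=arm.get_image('scene')[130:230,200:310]
cv2.imwrite('pics/d.png',cv2.resize(s[:,:,::-1],None,fx=5,fy=5,interpolation=cv2.INTER_CUBIC))
"
```

```text
25.0 [522.9 106.8 133.6] F [-0.1 -0.7 -0. ] w 0.1 g 0.1 q [ 0.51  0.3  -0.32  0.   -0.95 -0.49]
shift [ 47.8   0.  -60.4] turn [-0.0003  0.0001  0.0004]
```

View pics/d.png

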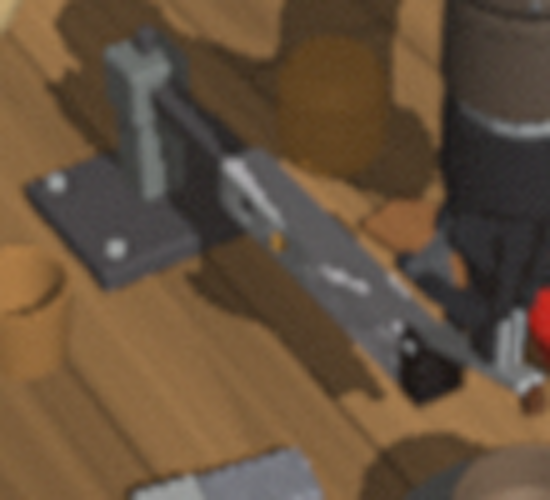

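The button is out at (278,243) and the pointer is nearly flat under the fingertips. I'll press slowly until the stop is felt.

Call:
{"api": "servo_tool", "payload": {"rows": [[[0,0,0,1,0,0,0],[0,0,0,1.5,0,0,0],[0,0,0,1.5,0,0,0]]]}}

```text
clock: 25.42
position: [522.9, 106.8, 132.0]
ee_rot: [0.713, -0.701, 0.0, -0.0]
contact_force: [0.5, -0.3, 2.5]
gripper_width: 0.2
grasp_force: 0.2
```

Call:
{"api": "servo_tool", "payload": {"rows": [[[0,0,0,0.5,0,0,0],[0,0,0,1,0,0,0],[0,0,0,1,0,0,0]]]}}

```text
clock: 25.8
position: [522.8, 106.8, 130.9]
ee_rot: [0.713, -0.701, -0.0, 0.0]
contact_force: [-0.3, 0.7, 1.2]
gripper_width: -0.0
grasp_force: 0.2
```

Call:
{"api": "servo_tool", "payload": {"rows": [[[0,0,0,0.7,0,0,0],[0,0,0,1.4,0,0,0],[0,0,0,1.4,0,0,0]]]}}

```text
clock: 26.18
position: [522.8, 106.8, 129.5]
ee_rot: [0.713, -0.701, -0.0, 0.0]
contact_force: [1.0, -0.4, 0.9]
gripper_width: 0.0
grasp_force: 0.2
```

Call:
{"api": "servo_tool", "payload": {"rows": [[[0,0,0,0.5,0,0,0],[0,0,0,1,0,0,0],[0,0,0,1,0,0,0]]]}}

```text
clock: 26.55
position: [522.8, 106.8, 128.5]
ee_rot: [0.713, -0.701, -0.0, 0.0]
contact_force: [1.1, 0.4, 1.7]
gripper_width: 0.4
grasp_force: 0.2
```

Call:
{"api": "servo_tool", "payload": {"rows": [[[0,0,0,0.7,0,0,0],[0,0,0,1.4,0,0,0],[0,0,0,1.4,0,0,0]]]}}

```text
clock: 26.92
position: [522.8, 106.8, 127.1]
ee_rot: [0.713, -0.701, -0.0, 0.0]
contact_force: [-0.4, -0.3, -0.3]
gripper_width: 0.2
grasp_force: 0.2
```

Call:
{"api": "servo_tool", "payload": {"rows": [[[0,0,0,0.5,0,0,0],[0,0,0,1,0,0,0],[0,0,0,1,0,0,0]]]}}

```text
clock: 27.3
position: [522.8, 106.8, 126.2]
ee_rot: [0.713, -0.701, -0.0, 0.0]
contact_force: [0.4, 0.1, 0.8]
gripper_width: -0.1
grasp_force: 0.2
```

```bash
python3 -c "
from h import *
import cv2
p=P['scene']
for X in [(522.8,106.8,126),(522.8,106.8,133.6),(522.2,144,131),(522.2,144,134),(522,54,134),(522,144,140)]:
  q=p['intrinsics']@(p['R']@np.array(X)+p['t']);print(X,((q[:2]/q[2]-[200,130])*5).round(0),((q[:2]/q[2]-[255,180])*8).round(0))
s=arm.get_image('scene')[180:230,255:325];w=arm.get_image('wrist')[150:384,130:390]
f=lambda a,w,h:cv2.resize(a[:,:,::-1],(w,h),interpolation=cv2.INTER_CUBIC)
cv2.imwrite('pics/e.png',np.vstack([f(s,560,400)[:, :],]) if 0 else np.hstack([f(s,560,400),cv2.copyMakeBorder(f(w,240,216),0,184,0,0,cv2.BORDER_CONSTANT)]))
"
```

```text
(522.8, 106.8, 126) [489. 394.] [343. 231.]
(522.8, 106.8, 133.6) [490. 385.] [345. 215.]
(522.2, 144, 131) [533. 431.] [413. 290.]
(522.2, 144, 134) [534. 427.] [414. 283.]
(522, 54, 134) [434. 325.] [255. 120.]
(522, 144, 140) [535. 419.] [416. 271.]
```

View pics/e.png

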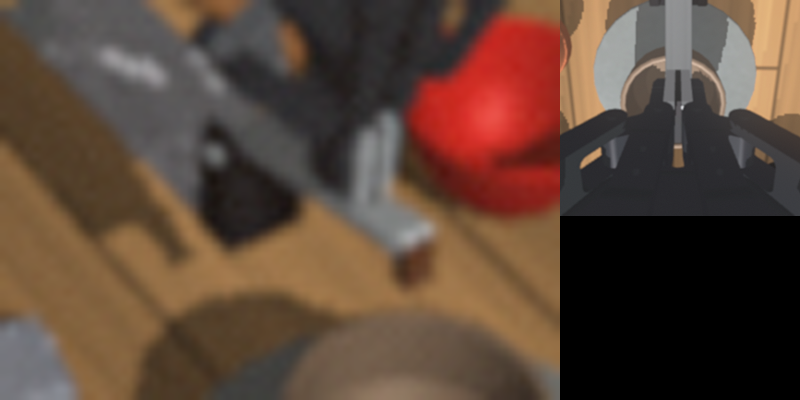

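Call:
{"api": "servo_tool", "payload": {"rows": [[[0,0,0,0.7,0,0,0],[0,0,0,1.4,0,0,0],[0,0,0,2,0,0,0],[0,0,0,2,0,0,0]]]}}

```text
clock: 27.9
position: [522.8, 106.8, 124.1]
ee_rot: [0.713, -0.701, -0.0, 0.0]
contact_force: [0.7, -0.9, 2.0]
gripper_width: 0.3
grasp_force: 0.2
```

Call:
{"api": "servo_tool", "payload": {"rows": [[[0,0,0,0.7,0,0,0],[0,0,0,1.4,0,0,0],[0,0,0,2,0,0,0],[0,0,0,2,0,0,0]]]}}

```text
clock: 28.4
position: [522.8, 106.8, 122.1]
ee_rot: [0.713, -0.701, -0.0, 0.0]
contact_force: [0.1, -0.2, 0.3]
gripper_width: 0.2
grasp_force: 0.2
```

Call:
{"api": "servo_tool", "payload": {"rows": [[[0,0,0,0.7,0,0,0],[0,0,0,1.4,0,0,0],[0,0,0,2,0,0,0],[0,0,0,2,0,0,0]]]}}

```text
clock: 28.9
position: [522.8, 106.7, 120.1]
ee_rot: [0.713, -0.701, -0.0, 0.0]
contact_force: [-0.1, -0.9, 0.5]
gripper_width: 0.2
grasp_force: 0.2
```

```bash
python3 -c "
from h import *
import cv2
e=cv2.imread('pics/e.png')[:400,:560];b=arm.get_image('scene')[180:230,255:325][:,:,::-1]
b=cv2.resize(b,(560,400),interpolation=cv2.INTER_CUBIC)
print(e[262,413],e[225,425],e[200,372])
for im in (e,b):
  n=im.astype(int);m=(abs(n-e[262,413].astype(int)).sum(2)<50).astype('uint8');m[:180]=0;m[330:]=0;m[:,:370]=0;m[:,470:]=0
  l=cv2.connectedComponentsWithStats(m);i=1+np.argmax(l[2][1:,4]);print('nib',l[2][i],l[3][i].round(0))
p=P['scene']
for X in [(522,139,131-10),(522,139,121+22)]:
  q=p['intrinsics']@(p['R']@np.array(X)+p['t']);print(X,((q[:2]/q[2]-[255,180])*8).round(0))
"
```

```text
[32 54 91] [146 154 160] [111 112 110]
nib [ 401  180   69   34 1407] [443. 193.]
nib [ 399  180   71   35 1421] [442. 193.]
(522, 139, 121) [402. 301.]
(522, 139, 143) [408. 255.]
```

```bash
python3 -c "
from h import *
import cv2
e=cv2.imread('pics/e.png')[:400,:560];b=arm.get_image('scene')[180:230,255:325][:,:,::-1]
b=cv2.resize(b,(560,400),interpolation=cv2.INTER_CUBIC)
for im in (e,b):
  n=im.astype(int);m=(abs(n-e[262,413].astype(int)).sum(2)<50).astype('uint8');m[:228]=0;m[330:]=0;m[:,:370]=0;m[:,450:]=0
  l=cv2.connectedComponentsWithStats(m);print([ (s.tolist(),c.round(0).tolist()) for s,c in zip(l[2][1:],l[3][1:]) if s[4]>100])
d=cv2.absdiff(e,b).sum(2)>60; ys,xs=np.nonzero(d);print('diff',xs.min(),xs.max(),ys.min(),ys.max(),d.sum())
"
```

```text
[([394, 248, 36, 38, 956], [411.0, 267.0])]
[([393, 267, 37, 43, 1043], [411.0, 288.0])]
diff 73 513 0 311 13953
```

Call:
{"api": "servo_tool", "payload": {"rows": [[[0,0,0,0.7,0,0,0],[0,0,0,1.4,0,0,0],[0,0,0,2.1,0,0,0],[0,0,0,2.8,0,0,0],[0,0,0,3,0,0,0]]]}}

```text
clock: 29.62
position: [522.9, 106.8, 117.2]
ee_rot: [0.713, -0.701, 0.0, 0.0]
contact_force: [0.0, 1.1, 0.0]
gripper_width: 0.4
grasp_force: 0.4
```

Call:
{"api": "servo_tool", "payload": {"rows": [[[0,0,0,0.7,0,0,0],[0,0,0,1.4,0,0,0],[0,0,0,2,0,0,0],[0,0,0,2,0,0,0]]]}}

```text
clock: 30.12
position: [522.8, 106.8, 115.1]
ee_rot: [0.713, -0.701, -0.0, 0.0]
contact_force: [0.0, 0.1, 0.7]
gripper_width: 0.1
grasp_force: 0.2
```

Call:
{"api": "servo_tool", "payload": {"rows": [[[0,0,0,0.7,0,0,0],[0,0,0,1.4,0,0,0],[0,0,0,1.4,0,0,0]]]}}

```text
clock: 30.5
position: [522.8, 106.8, 113.7]
ee_rot: [0.713, -0.701, -0.0, 0.0]
contact_force: [-0.8, -0.1, 0.2]
gripper_width: 0.5
grasp_force: 0.1
```

```bash
cat > nib.py <<'E'
from h import *
import cv2
e=cv2.imread('pics/e.png')[:400,:560];b=arm.get_image('scene')[180:230,255:325][:,:,::-1]
b=cv2.resize(b,(560,400),interpolation=cv2.INTER_CUBIC)
n=b.astype(int);m=(abs(n-e[262,413].astype(int)).sum(2)<50).astype('uint8');m[:228]=0;m[345:]=0;m[:,:370]=0;m[:,450:]=0
l=cv2.connectedComponentsWithStats(m);print([ (s.tolist(),c.round(0).tolist()) for s,c in zip(l[2][1:],l[3][1:]) if s[4]>100])
go([522,60,200])
E
python3 nib.py
```

```text
[([389, 286, 39, 38, 890], [408.0, 306.0])]
30.55 [522.8 106.7 113.7] F [-0.1  1.   0.1] w 0.1 g 0.1 q [ 0.51  0.32 -0.35  0.   -0.9  -0.49]
shift [ 46.7   1.6 -86.3] turn [ 0.0002 -0.0002  0.0004]
```

Call:
{"api": "servo_tool", "payload": {"rows": [[[0,0,0,0.7,0,0,0],[0,0,0,1.4,0,0,0],[0,0,0,2,0,0,0],[0,0,0,2,0,0,0]]]}}

```text
clock: 31.05
position: [522.8, 106.8, 111.7]
ee_rot: [0.713, -0.701, -0.0, 0.0]
contact_force: [-0.2, 0.8, 0.6]
gripper_width: -0.2
grasp_force: 0.1
```

Call:
{"api": "servo_tool", "payload": {"rows": [[[0,0,0,0.7,0,0,0],[0,0,0,1.4,0,0,0],[0,0,0,1.4,0,0,0]]]}}

```text
clock: 31.42
position: [522.8, 106.8, 110.6]
ee_rot: [0.713, -0.701, 0.0, -0.0]
contact_force: [-0.8, 1.1, 2.0]
gripper_width: 0.2
grasp_force: 1.2
```

Call:
{"api": "servo_tool", "payload": {"rows": [[[0,0,0,0.5,0,0,0],[0,0,0,1,0,0,0],[0,0,0,1,0,0,0]]]}}

```text
clock: 31.8
position: [523.0, 106.8, 110.4]
ee_rot: [0.713, -0.701, 0.0, -0.0]
contact_force: [-2.9, 1.0, 6.8]
gripper_width: 0.1
grasp_force: 3.5
```

```bash
python3 nib.py
```

```text
[([386, 299, 41, 37, 1032], [407.0, 318.0])]
31.85 [523.  106.8 110.4] F [-1.8  1.1  6.6] w -0.2 g 3.5 q [ 0.51  0.33 -0.35  0.   -0.89 -0.49]
shift [ 46.8   1.7 -89.6] turn [-0.0006 -0.0001  0.0008]
```

Call:
{"api": "servo_tool", "payload": {"rows": [[[0,0,0,-2,0,0,0],[0,0,0,-5,0,0,0],[0,0,0,-10,0,0,0],[0,0,0,-15,0,0,0]]]}}

```text
clock: 32.35
position: [522.9, 106.8, 124.6]
ee_rot: [0.713, -0.701, 0.0, 0.0]
contact_force: [1.0, 1.1, -0.6]
gripper_width: -0.5
grasp_force: 0.0
```

```bash
python3 nib.py
```

```text
[([385, 298, 42, 38, 1030], [406.0, 317.0])]
32.4 [523.4 106.9 125.4] F [0.  0.7 1.5] w -0.1 g 0.0 q [ 0.51  0.31 -0.33  0.   -0.93 -0.49]
shift [ 46.9   2.1 -74.6] turn [-0.0014  0.0003  0.0006]
```

Call:
{"api": "servo_tool", "payload": {"rows": [[[0,0,0,-30,0,0,0],[0,0,0,-70,0,0,0],[0,0,0,-110,0,0,0],[0,0,0,-120,0,0,0],[0,0,0,-120,0,0,0],[0,0,0,-120,0,0,0]]]}}

```text
clock: 33.15
position: [522.0, 106.6, 242.8]
ee_rot: [0.713, -0.701, -0.001, 0.001]
contact_force: [-0.4, -0.6, -0.2]
gripper_width: -0.4
grasp_force: 0.0
```

```bash
python3 nib.py && python3 -c "
from h import *
import cv2
d=cv2.imread('pics/d.png');b=cv2.resize(arm.get_image('scene')[130:230,200:310][:,:,::-1],None,fx=5,fy=5,interpolation=cv2.INTER_CUBIC)
for im in (d,b):
  m=(im[...,2].astype(int)-im[...,0]>60).astype('uint8');m[:215]=0;m[270:]=0;m[:,:262]=0;m[:,295:]=0
  m=m*(abs(np.arange(550)-278)<14)
  print(m.sum(), np.array(np.nonzero(m)).mean(1).round(1))
"
```

```text
[([386, 299, 40, 35, 913], [406.0, 317.0])]
33.2 [522.1 106.5 242.8] F [0.7 0.5 0.3] w -0.3 g 0.0 q [ 0.51  0.21 -0.16 -0.   -1.21 -0.49]
shift [46.5  0.7 42.9] turn [ 0.003  -0.0011  0.0002]
130 [242.2 276.8]
284 [247.8 276.6]
```

```bash
python3 -c "
from bench import arm
print(arm.job_done())"
```

```text
the job is handed in; nothing more can be done
None
```

I let the gauge's outer tube out one hole, with the button popped out through the second hole, swung the pointer down to its stop, moved the arm clear and handed the job in at about 33 s; the verdict was not shown.

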